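Build the toy cairn on its sloping base stone

ROBOT

A 7-joint arm with a two-finger parallel gripper is mounted at the origin on the work surface. World frame = base frame: x ahead of the robot, y to its left, z up, the work surface at z = 0. Lengths are in m, angles in rad, forces in N, time in s.
With the tool pointing down it reaches from about 0.425 to 0.925 m from the base axis. Payload 6.8 kg.
Tool frame: the origin (TCP) lies on the mounting face of the last link; the fingertips stand 173 mm ahead of it and the grasp point (between the pads) lies 155 mm ahead of it; z points along the fingers, y is the line along which they close (so a half turn about z gives the same grasp; the last joint's range is limited). The gripper opens to 85 mm and grips with 20 to 120 N. Pads are 22 mm wide; open, the fingers measure 114 mm over their backs; the gripper's body (76 mm by 85 mm) begins 54 mm behind the grasp point. The pads swing forward as they close: fully open they stand 13 mm farther back than shut.
Start: joints at [0.998, 0.477, 0.022, 1.555, -0.011, 1.109, -0.083], TCP at [0.303, -0.603, 0.405] pointing down, gripper open.
Joint ranges: [-2.96, 2.96], [-0.34, 2.1], [-1.41, 1.46], [0.24, 2.44], [-1.37, 4.51], [0.17, 1.92], [-2.96, 2.96]. Speed limits (rad/s): [2.39, 2.39, 3.14, 3.14, 3.14, 3.14, 3.14].

INTERFACE

Orientations are given as a unit quaternion [w, x, y, z].
In Python, from station import bot gives the robot as it stands. The module is installed in compiled form; this text tells all that it offers.
- The arm moves only by the shell command python3 -m pendant 'ROWS' [FORCE]. ROWS is JSON, a list of rows, each a list of 5 numbers: the finger opening in m, from 0 to 0.0854, then the shift along the tool's x, y, z in m, then the turn about the tool's z in degrees. In form: [[jaw, x, y, z, yaw], ...]. A call has 1 to 12 rows; each row shifts and turns the commanded pose from where the row before left it, along the tool's axes as they then stand; what a row does not reach is not made up. A row lasts 1/12 s, in which the tool goes at most 41.7 mm and 7.16 degrees, less where a joint would pass 70% of its speed; a pose out of reach is approached as far as the arm can. A call with a gripper value outside its range is refused whole. The fingers move at their own pace and stop on an object; FORCE is the grip in N (left out, the last holds). Time passes only in rows, so rows that do not move let the fingers close. It gives the time, the measured TCP pose, the force, the opening and the grip force at its end, in the units of the state.
- bot.get_obs(): the state, without advancing time (a new reading comes with each control period).
- bot.read_camera(name): name is "scene" or "top"; returns (picture, depth): 400x640x3 uint8, blue, green, red; 400x640 float32, m along the optical axis (not along the pixel's ray), 0 where there is no reading.
- bot.camera_model(name): a dict with "intrinsics" (3x3 intrinsics, pixels), "R" (3x3) and "t" (3): a world point X has camera coordinates R X + t. Camera axes: x right, y down, z forward; pixel columns grow to the right and rows downward; lengths in m; the calibration is good to about 2 mm. A picture is of the moment at which its call begins. camera_model takes no time and is no camera call.
- bot.hand_in(): hands the job in; it is judged then, once.
Trained networks look in the newest picture that a camera, given by its name, has taken for a name from the list of things; names that differ only in an ending like _2 or _b are one class to them, and where a whole thing is asked for, a point or a joint stands for the part that bears it (a point fixed in the world has none). Each returns a list of dicts, best first, with "score" (0 to 1); they miss things now and then, are a little off and sometimes report something else, mostly with a low value. They report only what shows in the picture. A call takes as long as a camera call. They do not tell look-alikes from the thing itself.
- bot.boxes_of(name, camera): "at" ([column, row] in pixels, amid what is visible of it).
- bot.trace(name, camera): "mask" (400x640 bool, what is visible of it) and "at" ([column, row] in pixels, amid what is visible of it).
- bot.pinpoint(name, camera): "at" ([column, row] in pixels: a listed point, or the origin of a listed thing).
The state is a dict: "t": time; "q": joint angles; "joint_vel": joint speeds; "joint_torque": joint torques, N m; "eef_pos": TCP position; "tool_rot": TCP orientation; "contact_force": force on the tool from outside, world axes, zero at the start; "torque": the same for the moment, N m; "gripper_width": opening from 0.0 (shut) to 1.0 (fully open); "grasp_force": force on a finger pad.
Only numpy, scipy, OpenCV 4.12 (cv2) and the standard library are available. Lean on these libraries where they do the work, as an engineer would, in place of code of your own. Each camera call takes 0.05 s, during which the arm holds its last target. There are 200 camera calls.

TASK

Check that this donated balancing-stones toy is complete by building its cairn on the brown sloping base stone: first the blue wedge stone, lying on its flat underside lengthways along the slope with its thick end over the base's low end, so that its top comes level, and on it the yellow cap stone, turned over so that its broad face is down, and lengthways as well. Centre both stones over the middle of the base (within about 1.5 cm), and let go of the blue one before the yellow goes on; the finished cap must be level. Do not shift the base stone, and leave the books, the mug, the tape roll and the jar where they are.

Things in the scene. Friction and masses are not known exactly. Their poses are not given: they have to be found in the camera images.
- base_top (a point): Centre of the sloping top of the brown base stone (0.9 kg, loose, not to be moved): 120 mm long in x, 84 wide in y, corners cut off, flat underside 40 mm below this point. Frame: z upright, x level, towards the high end. The top rises at 14 degrees towards +x (25 mm thick at the low end, 55 at the high end).
- base_high_end (a point): Point on the base stone's top face near its high end, 55 mm along x (and 14 mm up) from base_top; it shows which way is uphill.
- big_mid (a point): Centre (half-way up) of the blue wedge stone: 110 mm long in x, 62 wide in y (flat parallel sides, corners cut off), 0.15 to 0.26 kg. Flat underside 18.9 mm below this point (z up); top 18.9 mm above, rising at 14 degrees towards the thick +x end (24 mm thick at the -x end, 51 at the +x end). Starts on its underside, any yaw.
- big_thick_end (a point): Middle of the blue stone's thick end, 55 mm along +x from big_mid.
- cap_mid (a point): Centre (half-way up) of the yellow cap stone: 58 mm wide in y (flat parallel sides), 50 high in z, 0.11 to 0.20 kg. Broad face (104 long in x) 25 mm below (-z), small face (52 long, white dot) 25 mm above (+z). The -x end, 52 mm off, is square, 36 mm high from the broad face: it can stand there, not on the sloping +x end. Starts upside down, on the small face (z down).
- books: Bystander: pile of four small board books, 125 x 92 mm and 49 mm high; origin at the centre of the underside.
- mug: Bystander: white mug, 76 mm across, 90 mm tall, handle standing out 30 mm towards its own +y; origin at the centre of the underside.
- tape: Bystander: roll of brown parcel tape lying flat, 100 mm across, 48 mm high; origin at the centre of the underside.
- jar: Bystander: small amber glass jar with a red cap, 44 mm across, 60 mm tall; origin at the centre of the underside.
Mind the look-alikes: they are no part of the job. What is meant by the part that bears cap_mid is not purple, and is the smaller of those in its own colour.

How it is judged:
By the outcome, as a careful person would: the job done as asked, in the order asked, and still so for the second after the job is handed in, with the robot touching nothing.
It also fails if it takes over 72 s, if anything falls off the work surface, if the arm or the gripper's body presses on something with over 40 N, if the wrist force passes 120 N, or if a joint passes its speed limit or range.

## Working session

There is one attempt and no reset: what is moved stays moved. The work goes in short steps, Python scripts to look and compute and a shell command to move; the robot and the scene stay as the last step left them, time stands still between calls to the robot, and variables do not carry over. Pictures are saved under pics/ and viewed, at most 10 in all, crops included, and the job is handed in when it is done.

```bash
mkdir -p pics; cat > h.py <<'E'
import numpy as np, cv2
from station import bot
from scipy.spatial.transform import Rotation as Ro
def cam(n):
    im,d=bot.read_camera(n); return im,d,bot.camera_model(n)
def w(px,d,m):
    u,v=px; K=m["intrinsics"]; c=d*np.array([(u-K[0][2])/K[0][0],(v-K[1][2])/K[1][1],1.]); return np.array(m["R"]).T@(c-np.array(m["t"]))
def dep(d,px,r=2):
    u,v=map(int,np.round(px)); p=d[max(0,v-r):v+r+1,max(0,u-r):u+r+1]; p=p[p>0]; return np.median(p) if len(p) else 0
def cloud(d,m):
    K=np.array(m["intrinsics"]); v,u=np.mgrid[:400,:640]
    c=np.stack([(u-K[0,2])/K[0,0]*d,(v-K[1,2])/K[1,1]*d,d],-1); return (c-np.array(m["t"]))@np.array(m["R"])
def st():
    o=bot.get_obs(); print({k:np.round(o[k],3).tolist() for k in ("t","eef_pos","tool_rot","q","contact_force","gripper_width","grasp_force")}); return o
E
python3 - <<'E'
from h import *
st()
for n in("top","scene"):
    im,d,m=cam(n); cv2.imwrite(f"pics/{n}0.png",im)
    print(n,"campos",np.round(-np.array(m["R"]).T@m["t"],3))
    for k in("base_top","base_high_end","big_mid","big_thick_end","cap_mid","books","mug","tape","jar"):
        for r in bot.pinpoint(k,n):
            if r["score"]>.2: z=dep(d,r["at"]); print(k,round(r["score"],2),np.round(r["at"]),np.round(w(r["at"],z,m),3))
E
```

```text
{'t': 0.0, 'eef_pos': [0.302, -0.603, 0.404], 'tool_rot': [-0.001, 0.973, 0.23, -0.0], 'q': [0.998, 0.478, 0.022, 1.556, -0.011, 1.109, -0.083], 'contact_force': [-0.078, -0.579, 0.342], 'gripper_width': 0.996, 'grasp_force': 0.0}
top campos [ 0.281 -0.005  1.113]
base_top 0.7 [344. 166.] [ 0.636 -0.033  0.038]
base_high_end 0.94 [329. 182.] [0.584 0.005 0.047]
big_mid 0.92 [435. 228.] [ 0.487 -0.293  0.037]
big_thick_end 0.8 [418. 245.] [ 0.442 -0.26   0.003]
cap_mid 0.94 [378. 282.] [ 0.327 -0.148  0.065]
cap_mid 0.94 [284. 146.] [0.674 0.141 0.05 ]
cap_mid 0.7 [320. 230.] [0.447 0.014 0.05 ]
books 0.62 [426. 157.] [ 0.683 -0.257  0.049]
mug 0.83 [233. 145.] [0.654 0.279 0.068]
tape 0.69 [226. 225.] [ 0.441  0.28  -0.   ]
jar 0.76 [274. 212.] [0.481 0.143 0.056]
scene campos [1.087 0.671 0.937]
base_top 0.79 [261. 213.] [ 0.636 -0.036  0.039]
base_high_end 0.62 [285. 207.] [ 0.583 -0.005  0.051]
big_mid 0.6 [250. 144.] [ 0.499 -0.278  0.038]
big_thick_end 0.58 [266. 145.] [ 0.467 -0.242  0.043]
big_thick_end 0.44 [192. 187.] [ 0.721 -0.226  0.041]
cap_mid 0.9 [329. 146.] [ 0.343 -0.109  0.059]
cap_mid 0.69 [292. 275.] [0.696 0.167 0.049]
cap_mid 0.58 [330. 197.] [0.471 0.039 0.049]
books 0.91 [194. 185.] [ 0.716 -0.226  0.043]
mug 0.68 [331. 324.] [0.72  0.321 0.067]
mug 0.28 [348. 244.] [0.521 0.163 0.015]
tape 0.8 [402. 264.] [0.485 0.303 0.05 ]
tape 0.73 [349. 242.] [0.52  0.165 0.023]
jar 0.63 [349. 241.] [0.518 0.164 0.027]
```

```bash
python3 -c "
import cv2
a=cv2.imread('pics/top0.png')[90:330,180:480]; cv2.imwrite('pics/topc.png',cv2.resize(a,(750,600),interpolation=cv2.INTER_CUBIC))"
```

```text
(no output)
```

View pics/topc.png

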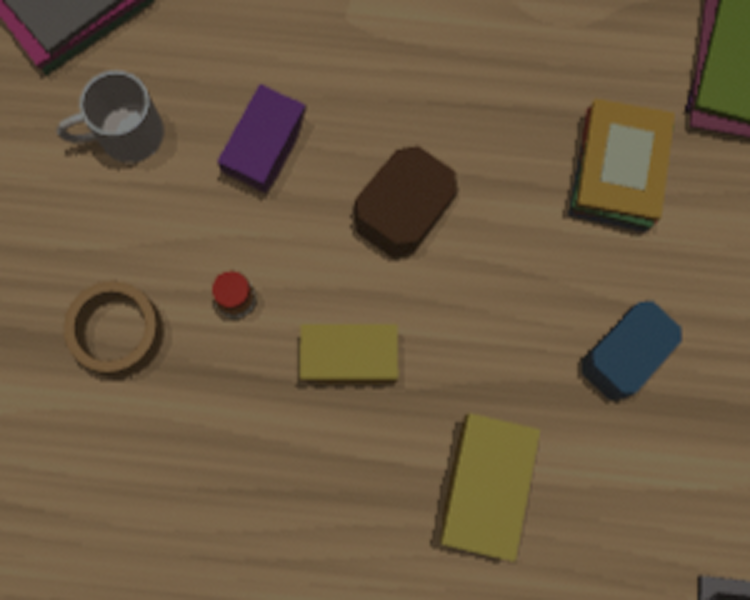

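View pics/scene0.png

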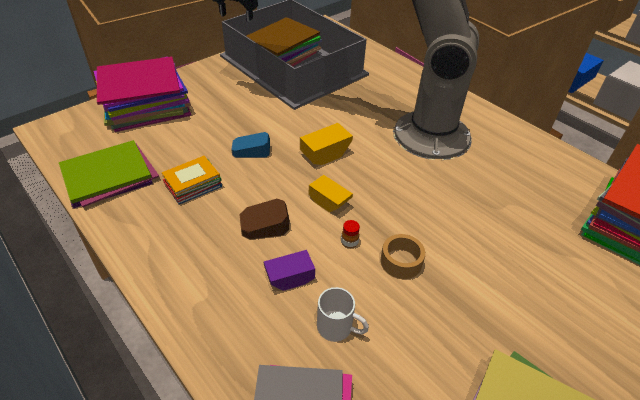

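Top view: cap look-alikes are the big yellow (376,284), the purple (284,146) and the small yellow (320,230). I choose the small yellow. The blue wedge is at (433,229) and the brown base at (342,170), with the high end towards the lower left (329,182). The scene view shows the same layout. Next are a close crop and fits of the top faces.

```bash
cat >> h.py <<'E'
def fit(cams,c,r,zmin,zmax=1):
    P=[]
    for n in cams:
        im,d,m=cam(n); C=cloud(d,m)
        k=(d>0)&(np.hypot(C[...,0]-c[0],C[...,1]-c[1])<r)&(C[...,2]>zmin)&(C[...,2]<zmax); P.append(C[k])
    P=np.concatenate(P); R=cv2.minAreaRect((P[:,:2]*1000).astype(np.float32))
    A=np.c_[P[:,:2]-P[:,:2].mean(0),np.ones(len(P))]; z=P[:,2]
    for _ in range(5):
        s,*_=np.linalg.lstsq(A,z,rcond=None); k=abs(z-A@s)<.004
        if k.sum()<20: break
        s,*_=np.linalg.lstsq(A[k],z[k],rcond=None); A,z=A[k],z[k]
    b=cv2.boxPoints(R); e=[b[1]-b[0],b[2]-b[1]]; l=max(e,key=np.linalg.norm)
    print(cams,"n",len(P),"ctr",np.round(R[0],1),"size",np.round(R[1],1),"long az",round(np.degrees(np.arctan2(l[1],l[0]))%180,1),
      "z",np.round([P[:,2].min(),np.median(P[:,2]),P[:,2].max()],3),"slope",round(np.degrees(np.arctan(np.hypot(*s[:2]))),1),"upaz",round(np.degrees(np.arctan2(s[1],s[0])),1))
    return P
E
python3 - <<'E'
from h import *
for nm,c,r,zm in(("base",(.63,-.03),.09,.02),("blue",(.487,-.293),.085,.018),("cap",(.447,.014),.075,.044),("bigyellow",(.327,-.148),.09,.05)):
    print(nm)
    for n in(["top"],["scene"]): fit(n,c,r,zm)
im,d,m=cam("scene"); cv2.imwrite("pics/capc.png",cv2.resize(im[165:225,290:370],(800,600),interpolation=cv2.INTER_CUBIC))
# side outline of the cap: y-extent per height on +x side and +y end
C=cloud(d,m); k=(d>0)&(abs(C[...,0]-.447)<.045)&(abs(C[...,1]-.014)<.07)&(C[...,2]>.004); P=C[k]
for a in range(5,52,5):
    q=P[abs(P[:,2]*1000-a)<2.5]
    if len(q)>2: print(a,len(q),"y",np.round([q[:,1].min(),q[:,1].max()],3),"x",np.round([q[:,0].min(),q[:,0].max()],3))
E
```

```text
base
['top'] n 1183 ctr [629.5 -28.1] size [ 84.5 122.3] long az 150.2 z [0.021 0.04  0.058] slope 12.9 upaz 148.1
['scene'] n 1357 ctr [633.9 -27.1] size [ 90.9 121.1] long az 150.4 z [0.02  0.038 0.06 ] slope 13.0 upaz 160.3
blue
['top'] n 913 ctr [ 485.5 -292.5] size [ 62.2 113.1] long az 140.9 z [0.018 0.038 0.055] slope 12.6 upaz 144.0
['scene'] n 671 ctr [ 489.6 -290.3] size [ 70.1 111.3] long az 140.0 z [0.018 0.035 0.054] slope 12.7 upaz 168.3
cap
['top'] n 855 ctr [446.2  17.7] size [ 58.1 102.1] long az 95.9 z [0.045 0.05  0.056] slope 0.4 upaz 160.1
['scene'] n 681 ctr [450.5  18. ] size [ 63.4 106.7] long az 95.3 z [0.044 0.05  0.055] slope 0.1 upaz 131.1
bigyellow
['top'] n 1618 ctr [ 321.2 -143.3] size [ 75.8 135.4] long az 172.8 z [0.05  0.065 0.071] slope 0.2 upaz -147.6
['scene'] n 963 ctr [ 325.2 -142. ] size [ 82.5 141.1] long az 172.0 z [0.05  0.064 0.071] slope 1.6 upaz -104.5
5 24 y [-0.051  0.074] x [0.412 0.491]
10 26 y [-0.03  0.05] x [0.474 0.484]
15 32 y [-0.027  0.054] x [0.475 0.485]
20 35 y [-0.026  0.058] x [0.474 0.485]
25 32 y [-0.026  0.061] x [0.472 0.485]
30 42 y [-0.03   0.065] x [0.472 0.487]
35 43 y [-0.03  0.07] x [0.447 0.484]
40 57 y [-0.029  0.074] x [0.415 0.484]
45 97 y [-0.035  0.073] x [0.416 0.485]
50 564 y [-0.036  0.073] x [0.416 0.485]
```

View pics/capc.png

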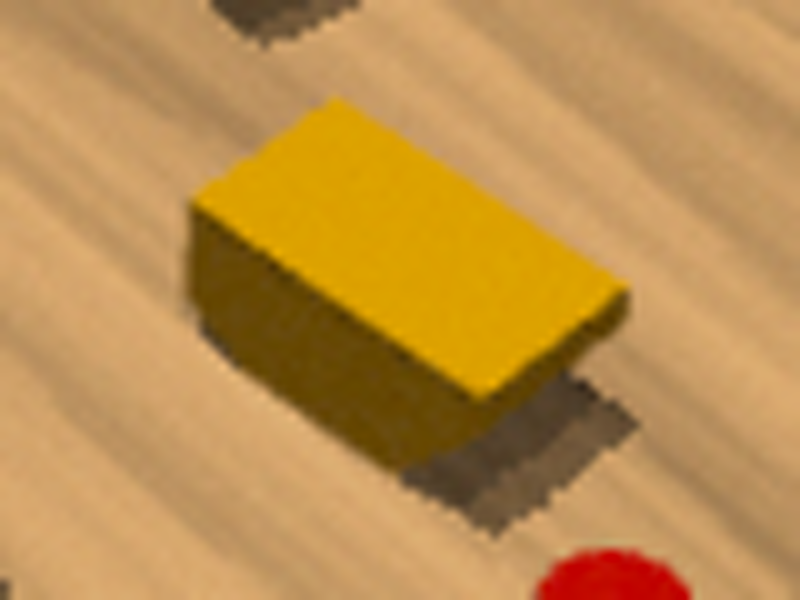

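The crop confirms the small yellow block. Its broad face is up, the sloping +x end points to world +y, and the square end points to -y. It is 58 x 104 mm, so it is the cap. I'll start with the blue wedge.

```bash
cat >> h.py <<'E'
def go(x,y,zg,az=None):
    """shift in tool axes to bring grasp point to x,y,zg; az = wanted azimuth of tool x (yaw given; shift is for axes after the yaw)"""
    o=bot.get_obs(); R=Ro.from_quat(np.r_[o["tool_rot"][1:],o["tool_rot"][0]]).as_matrix(); a=np.degrees(np.arctan2(R[1,0],R[0,0]))
    yaw=0 if az is None else ((a-az+180)%360-180)
    R2=R@Ro.from_euler("z",yaw,degrees=True).as_matrix()
    print("az",round(a,1),"yaw",round(yaw,1),"shift mm",np.round(R2.T@(np.array([x,y,zg+.155])-o["eef_pos"])*1000,1),"q",np.round(o["q"],2),"t",round(o["t"],2))
E
python3 -m pendant '[[0.0854,0,0,0,6],[0.0854,0,0,0,6],[0.0854,0,0,0,6],[0.0854,0,0,0,6],[0.0854,0,0,0,6],[0.0854,0,0,0,6],[0.0854,0,0,0,6],[0.0854,0,0,0,6],[0.0854,0,0,0,6],[0.0854,0,0,0,6],[0.0854,0,0,0,6]]' 20
python3 -m pendant '[[0.0854,-0.005,-0.03,0,0],[0.0854,-0.005,-0.03,0,0],[0.0854,-0.005,-0.03,0,0],[0.0854,-0.005,-0.03,0,0],[0.0854,-0.005,-0.03,0,0],[0.0854,-0.005,-0.03,0,0],[0.0854,-0.005,-0.03,0,0],[0.0854,-0.005,-0.03,0,0],[0.0854,-0.005,-0.03,0,0],[0.0854,-0.005,-0.03,0,0],[0.0854,-0.004,-0.029,0,0],[0.0854,-0.004,-0.029,0,0]]'
python3 - <<'E'
from h import *
go(.485,-.2895,.026,-39.2)
E
```

```text
t: 2.37
eef_pos: [0.3026, -0.6034, 0.4047]
tool_rot: [-0.0, 0.941, -0.339, 0.0]
contact_force: [-0.6, 0.1, -0.1]
gripper_width: 0.999
grasp_force: 0.0
t: 3.37
eef_pos: [0.4854, -0.2884, 0.405]
tool_rot: [-0.0, 0.942, -0.337, 0.0]
contact_force: [-0.4, -1.2, -0.8]
gripper_width: 0.999
grasp_force: 0.0
az -39.4 yaw -0.2 shift mm [  0.3   1.1 224. ] q [ 0.3   0.3   0.16  1.83 -0.05  1.02 -1.78] t 3.37
```

```bash
python3 -m pendant '[[0.0854,0,0.001,0.03,0],[0.0854,0,0,0.03,0],[0.0854,0,0,0.03,0],[0.0854,0,0,0.03,0],[0.0854,0,0,0.03,0],[0.0854,0,0,0.03,0],[0.0854,0,0,0.025,0],[0.0854,0,0,0.019,0],[0.0854,0,0,0,0]]' 20
python3 -m pendant '[[0.05,0,0,0,0],[0.05,0,0,0,0],[0.05,0,0,0,0],[0.05,0,0,0,0],[0.05,0,0,0,0],[0.05,0,0,0,0],[0.05,0,0,0,0]]' 20
python3 -m pendant '[[0.05,0,0,-0.01,0],[0.05,0,0,-0.02,0],[0.05,0,0,-0.03,0],[0.05,0,0,-0.03,0],[0.05,0,0,-0.03,0],[0.05,0,0,0,0]]'
```

```text
t: 4.12
eef_pos: [0.4828, -0.2897, 0.1771]
tool_rot: [-0.0, 0.942, -0.337, -0.003]
contact_force: [0.3, 0.6, -0.6]
gripper_width: 1.0
grasp_force: 0.0
t: 4.7
eef_pos: [0.4848, -0.2909, 0.1822]
tool_rot: [0.0, 0.942, -0.337, 0.001]
contact_force: [-1.0, 1.5, 7.4]
gripper_width: 0.72
grasp_force: 24.8
t: 5.2
eef_pos: [0.4856, -0.2919, 0.3071]
tool_rot: [0.0, 0.941, -0.337, 0.005]
contact_force: [0.3, -0.5, -1.8]
gripper_width: 0.719
grasp_force: 23.8
```

```bash
python3 -m pendant '[[0.05,0,0,0,-5],[0.05,0,0,0,-7],[0.05,0,0,0,-7],[0.05,0,0,0,-7],[0.05,0,0,0,-7],[0.05,0,0,0,-7],[0.05,0,0,0,-7],[0.05,0,0,0,-7],[0.05,0,0,0,-7],[0.05,0,0,0,-7],[0.05,0,0,0,-7],[0.05,0,0,0,-7]]'
python3 -m pendant '[[0.05,0,0,0,-7],[0.05,0,0,0,-7],[0.05,0,0,0,-7],[0.05,0,0,0,-7],[0.05,0,0,0,-7],[0.05,0,0,0,-7],[0.05,0,0,0,-7],[0.05,0,0,0,-7],[0.05,0,0,0,-7],[0.05,0,0,0,-7],[0.05,0,0,0,-7],[0.05,0,0,0,-7]]'
python3 -m pendant '[[0.05,0,0,0,-7],[0.05,0,0,0,-7],[0.05,0,0,0,-5],[0.05,0,0,0,0]]'
python3 - <<'E'
from h import *
im,d,m=cam("scene"); cv2.imwrite("pics/held.png",cv2.resize(im[60:240,160:400],(800,600),interpolation=cv2.INTER_CUBIC))
go(.634,-.0295,.15,149.8)
E
```

```text
t: 6.2
eef_pos: [0.4837, -0.2905, 0.3006]
tool_rot: [-0.0, 0.931, 0.366, -0.0]
contact_force: [0.1, 0.2, -2.4]
gripper_width: 0.716
grasp_force: 23.7
t: 7.2
eef_pos: [0.4836, -0.2907, 0.3005]
tool_rot: [-0.0, 0.447, 0.895, -0.0]
contact_force: [-0.7, -0.2, -1.8]
gripper_width: 0.722
grasp_force: 23.7
t: 7.53
eef_pos: [0.4836, -0.2908, 0.3004]
tool_rot: [-0.001, 0.294, 0.956, -0.0]
contact_force: [-0.6, -0.5, -1.8]
gripper_width: 0.724
grasp_force: 23.8
az 145.5 yaw -4.3 shift mm [  1.5 301.5  -4.6] q [ 0.9   0.49 -0.6   1.89  0.35  0.87  1.09] t 7.58
```

View pics/held.png

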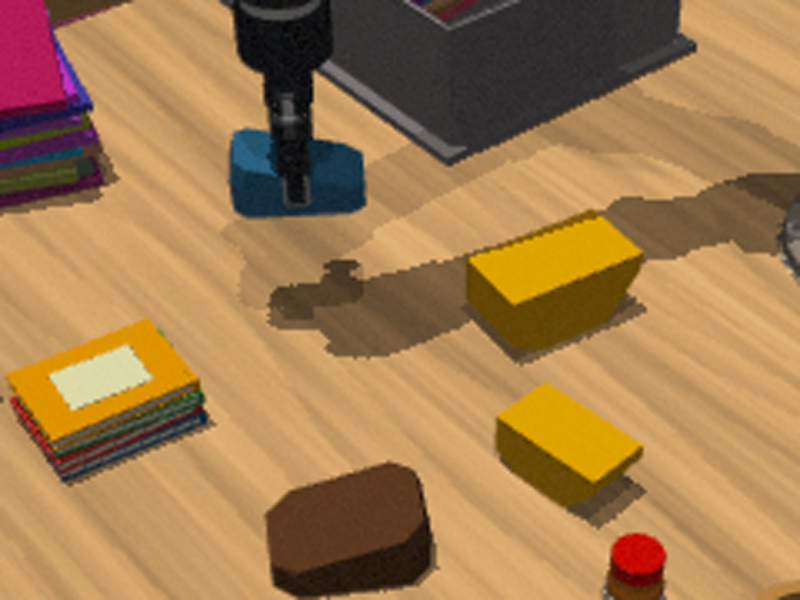

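The held picture shows the blue level in the pads, thick end left (towards the base's low side). The base is at crop (350,530). Carrying it over.

```bash
python3 -m pendant '[[0.05,0,0,0,-4.3],[0.05,0,0.02,0,0],[0.05,0,0.03,0,0],[0.05,0,0.03,0,0],[0.05,0,0.03,0,0],[0.05,0,0.03,0,0],[0.05,0,0.03,0,0],[0.05,0,0.03,0,0],[0.05,0,0.03,0,0],[0.05,0,0.03,0,0],[0.05,-0.0035,0.03,0,0],[0.05,0,0.01,0,0]]'
python3 -m pendant '[[0.05,0,0,0,0],[0.05,0,0,0,0]]'
python3 - <<'E'
from h import *
im,d,m=cam("scene")
go(.638,-.0325,.085,149.8)
C=cloud(d,m); h=cv2.cvtColor(im,cv2.COLOR_BGR2HSV)
k=(d>0)&(h[...,0]>95)&(h[...,0]<115)&(h[...,1]>110)&(np.hypot(C[...,0]-.638,C[...,1]+.03)<.09)&(C[...,2]>.07)
P=C[k]; print(len(P)); u=np.array([np.cos(np.radians(-30.2)),np.sin(np.radians(-30.2))]); s=(P[:,:2]-[.632,-.029])@u*1000
for a in range(-70,71,10):
    q=P[abs(s-a)<5]
    if len(q)>3: print(a,np.round([q[:,2].min(),q[:,2].max()],3))
E
```

```text
t: 8.58
eef_pos: [0.6391, -0.0276, 0.3012]
tool_rot: [0.001, 0.259, 0.966, 0.002]
contact_force: [0.1, 0.4, -1.7]
gripper_width: 0.72
grasp_force: 23.7
t: 8.75
eef_pos: [0.6373, -0.0326, 0.3003]
tool_rot: [-0.0, 0.26, 0.966, -0.0]
contact_force: [-1.0, -0.5, -1.7]
gripper_width: 0.724
grasp_force: 23.7
az 149.8 yaw 0.0 shift mm [-0.2  1.8 60.2] q [ 0.4   0.6  -0.62  1.71  0.41  0.97  0.67] t 8.8
986
-50 [0.125 0.146]
-40 [0.119 0.481]
-30 [0.12  0.454]
-20 [0.117 0.3  ]
-10 [0.121 0.261]
0 [0.12  0.282]
10 [0.122 0.261]
20 [0.121 0.301]
30 [0.121 0.299]
40 [0.121 0.302]
50 [0.122 0.171]
60 [0.125 0.171]
```

```bash
python3 -m pendant '[[0.05,0,0.001,0.02,0],[0.05,0,0,0.02,0],[0.05,0,0,0.015,0],[0.05,0,0,0.005,0],[0.05,0,0,0,0]]'
python3 -m pendant '[[0.05,0,0,0.003,0],[0.05,0,0,0.003,0],[0.05,0,0,0.003,0],[0.05,0,0,0.002,0],[0.05,0,0,0,0]]'
python3 -m pendant '[[0.05,0,0,0.002,0],[0.05,0,0,0.002,0],[0.05,0,0,0.002,0],[0.05,0,0,0,0]]'
python3 - <<'E'
from h import *
go(.638,-.0325,.067)
im,d,m=cam("scene"); cv2.imwrite("pics/place.png",cv2.resize(im[140:260,180:340],(800,600),interpolation=cv2.INTER_CUBIC))
E
```

```text
t: 9.22
eef_pos: [0.6371, -0.0333, 0.239]
tool_rot: [-0.002, 0.26, 0.966, -0.001]
contact_force: [0.1, 0.8, -1.4]
gripper_width: 0.722
grasp_force: 23.7
t: 9.63
eef_pos: [0.6394, -0.0325, 0.231]
tool_rot: [0.002, 0.26, 0.966, 0.0]
contact_force: [4.7, -2.8, 4.4]
gripper_width: 0.726
grasp_force: 24.5
t: 9.97
eef_pos: [0.6402, -0.0332, 0.2255]
tool_rot: [0.003, 0.26, 0.966, 0.0]
contact_force: [5.5, -4.3, 4.7]
gripper_width: 0.721
grasp_force: 24.8
az 149.8 yaw 0 shift mm [ 2.3 -0.5  3.4] q [ 0.36  0.7  -0.57  1.74  0.49  0.84  0.61] t 9.97
```

View pics/place.png

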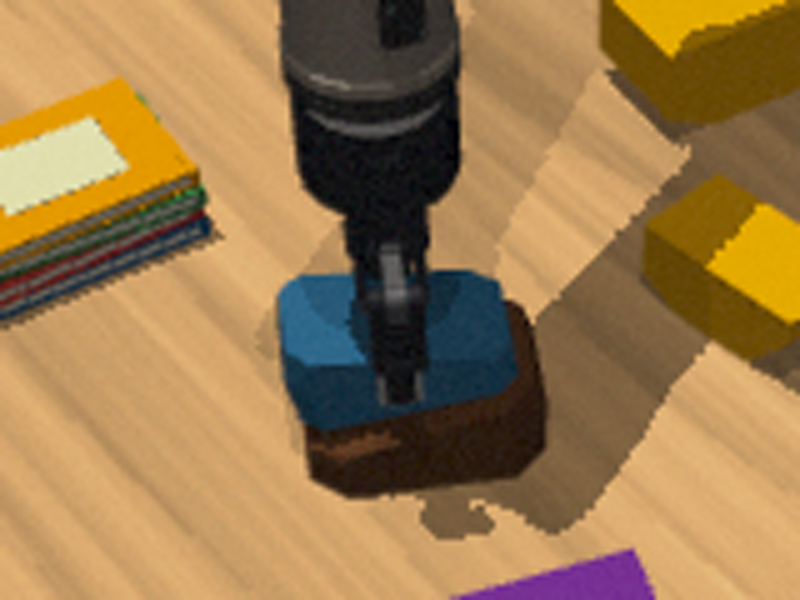

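```bash
python3 -m pendant '[[0.05,0,0,0.002,0],[0.05,0,0,0.001,0],[0.05,0,0,0,0],[0.065,0,0,0,0],[0.07,0,0,0,0],[0.075,0,0,0,0],[0.08,0,0,0,0],[0.08,0,0,0,0]]'
python3 -m pendant '[[0.08,0,0,-0.02,0],[0.08,0,0,-0.03,0],[0.08,0,0,-0.03,0],[0.08,0,0,-0.03,0],[0.08,0,0,-0.03,0],[0.08,0,-0.03,-0.03,0],[0.08,0,-0.03,-0.02,0],[0.08,0,-0.03,0,0],[0.08,0,-0.03,0,0]]'
python3 - <<'E'
from h import *
go(.446,.045,.2,-174)
for n in(["top"],["scene"]):
    fit(n,(.632,-.03),.08,.066,.11); fit(n,(.632,-.03),.09,.015,.2)
im,d,m=cam("scene"); cv2.imwrite("pics/placed.png",cv2.resize(im[140:260,180:340],(800,600),interpolation=cv2.INTER_CUBIC))
E
```

```text
t: 10.68
eef_pos: [0.6376, -0.0315, 0.2203]
tool_rot: [-0.001, 0.259, 0.966, -0.0]
contact_force: [0.0, 0.6, -1.0]
gripper_width: 0.937
grasp_force: 0.0
t: 11.43
eef_pos: [0.5777, -0.1358, 0.4118]
tool_rot: [0.001, 0.259, 0.966, -0.0]
contact_force: [0.1, -0.4, 0.2]
gripper_width: 0.935
grasp_force: 0.0
az 150.0 yaw -36.0 shift mm [112.2 193.6  56.3] q [ 0.64  0.41 -0.67  1.71  0.29  1.11  0.93] t 11.43
['top'] n 896 ctr [638.5 -34.7] size [ 62.2 113.1] long az 150.2 z [0.066 0.076 0.082] slope 0.2 upaz 34.7
['top'] n 1386 ctr [632.2 -29.5] size [ 84.5 129.3] long az 150.3 z [0.016 0.074 0.082] slope 13.3 upaz 4.6
['scene'] n 919 ctr [643.3 -33.5] size [ 68.1 112.1] long az 150.5 z [0.066 0.075 0.081] slope 0.3 upaz -74.5
['scene'] n 1825 ctr [639.2 -24.3] size [ 79.9 128.2] long az 149.2 z [0.015 0.066 0.08 ] slope 30.9 upaz -114.8
```

View pics/placed.png

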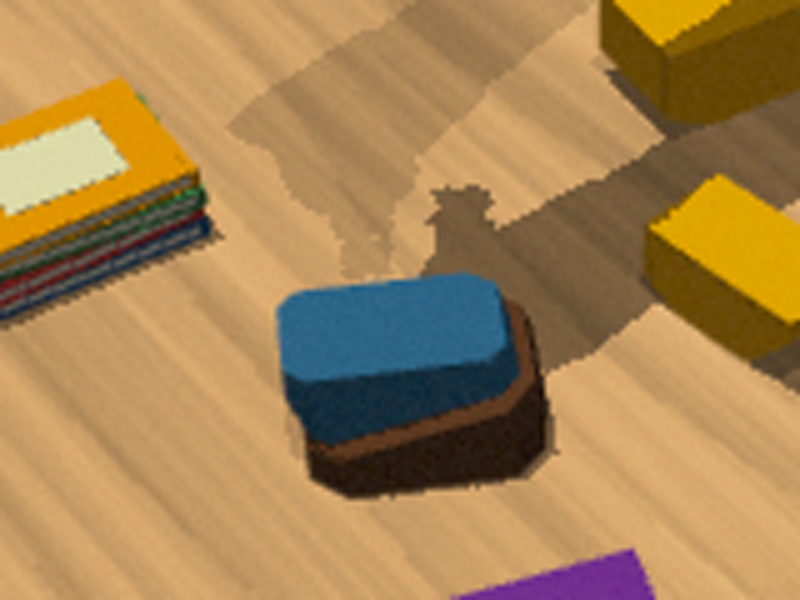

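The blue is level at 0.2°, its middle about 7 mm downhill of the base centre, and the base hasn't moved. Now the cap: grip near its sloping end.

```bash
python3 -m pendant '[[0.0854,0,0,0,6.8],[0.0854,0,0,0,6.8],[0.0854,0,0,0,6.8],[0.0854,0,0,0,6.8],[0.0854,0,0,0,6.8],[0.0854,0,0,0,6.8],[0.0854,0,0,0,6.8],[0.0854,0,0,0,6.8]]'
python3 -m pendant '[[0.0854,0.0245,-0.0142,0,0],[0.0854,0.0245,-0.0142,0,0],[0.0854,0.0245,-0.0142,0,0],[0.0854,0.0245,-0.0142,0,0],[0.0854,0.0245,-0.0142,0,0],[0.0854,0.0245,-0.0142,0,0],[0.0854,0.0245,-0.0142,0,0],[0.0854,0.0245,-0.0142,0,0],[0.0854,0,0,0.03,0],[0.0854,0,0,0.03,0],[0.0854,0,0,0.03,0],[0.0854,0,0,0,0]]'
python3 - <<'E'
from h import *
go(.4455,.048,.032,95.6)
E
```

```text
t: 12.35
eef_pos: [0.5788, -0.1331, 0.4099]
tool_rot: [-0.0, 0.673, 0.74, 0.0]
contact_force: [-0.4, -0.2, 0.5]
gripper_width: 0.999
grasp_force: 0.0
t: 13.35
eef_pos: [0.444, 0.05, 0.3159]
tool_rot: [-0.003, 0.671, 0.742, -0.003]
contact_force: [-0.7, -1.0, -0.3]
gripper_width: 1.001
grasp_force: 0.0
az 95.7 yaw 0.1 shift mm [ -2.2   2.4 128.9] q [ 0.28  0.28 -0.6   2.13  0.22  0.8  -0.36] t 13.35
```

```bash
python3 -m pendant '[[0.0854,-0.002,0.002,0.03,0],[0.0854,0,0,0.03,0],[0.0854,0,0,0.03,0],[0.0854,0,0,0.025,0],[0.0854,0,0,0.014,0],[0.0854,0,0,0,0],[0.045,0,0,0,0],[0.045,0,0,0,0],[0.045,0,0,0,0],[0.045,0,0,0,0],[0.045,0,0,0,0],[0.045,0,0,0,0]]' 20
python3 -m pendant '[[0.045,0,0,-0.01,0],[0.045,0,0,-0.02,0],[0.045,0,0,-0.03,0],[0.045,0,0,-0.03,0],[0.045,0,0,-0.01,0],[0.045,0,0,0,0]]'
python3 - <<'E'
from h import *
st()
im,d,m=cam("scene"); cv2.imwrite("pics/lift.png",cv2.resize(im[120:240,250:410],(800,600),interpolation=cv2.INTER_CUBIC))
E
```

```text
t: 14.35
eef_pos: [0.4491, 0.0476, 0.1929]
tool_rot: [0.001, 0.672, 0.74, 0.001]
contact_force: [-1.6, 2.0, 7.3]
gripper_width: 0.682
grasp_force: 21.0
t: 14.85
eef_pos: [0.4494, 0.0471, 0.2944]
tool_rot: [0.002, 0.672, 0.74, 0.002]
contact_force: [1.3, 0.6, -0.8]
gripper_width: 0.679
grasp_force: 22.3
{'t': 14.85, 'eef_pos': [0.449, 0.047, 0.294], 'tool_rot': [0.002, 0.672, 0.74, 0.002], 'q': [0.269, 0.322, -0.591, 2.144, 0.268, 0.739, -0.402], 'contact_force': [1.34, 0.559, -0.825], 'gripper_width': 0.679, 'grasp_force': 22.327}
```

View pics/lift.png

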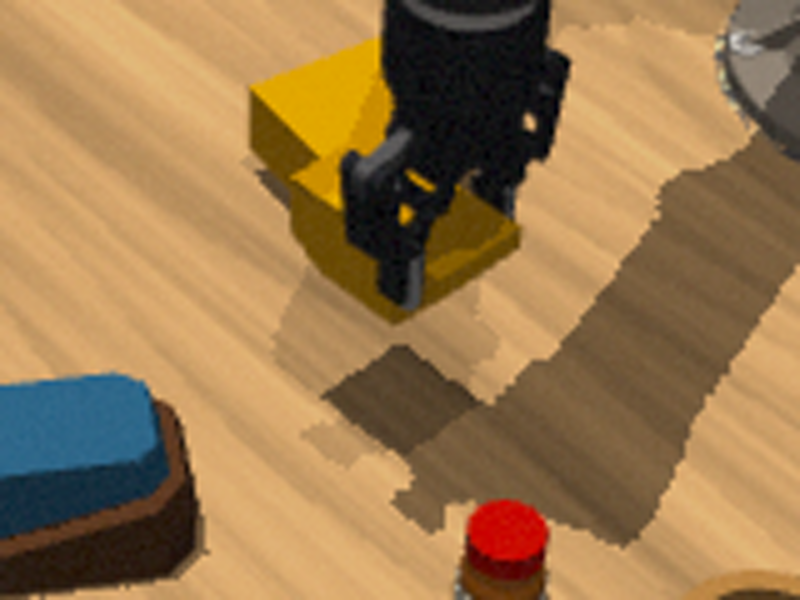

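The cap doesn't swing: pad friction holds it upside down in the gripper. So I'll set it down with more room and regrip near the square end. Pressing down and dragging that end should then rotate the cap up against the table.

```bash
python3 -m pendant '[[0.045,0,0.015,0,0],[0.045,0,0.016,0,0],[0.045,0,0,0.03,0],[0.045,0,0,0.03,0],[0.045,0,0,0.02,0],[0.045,0,0,0.012,0],[0.045,0,0,0.006,0],[0.045,0,0,0,0],[0.07,0,0,0,0],[0.085,0,0,0,0],[0.085,0,0,0,0],[0.085,0,0,0,0]]'
python3 -m pendant '[[0.085,-0.01,0,-0.01,0],[0.085,-0.03,0,-0.03,0],[0.085,-0.03,0,-0.03,0],[0.085,-0.03,0,-0.03,0],[0.085,-0.03,0,0,0],[0.085,0,0,0,0]]'
python3 - <<'E'
from h import *
o=st()
for n in(["top"],["scene"]): P=fit(n,(.478,.018),.085,.02)
E
```

```text
t: 15.9
eef_pos: [0.4795, 0.05, 0.1936]
tool_rot: [0.0, 0.672, 0.74, 0.0]
contact_force: [0.9, -0.3, -0.1]
gripper_width: 0.995
grasp_force: 0.0
t: 16.4
eef_pos: [0.4924, -0.0843, 0.2935]
tool_rot: [0.003, 0.676, 0.737, -0.0]
contact_force: [-0.1, -0.2, -0.6]
gripper_width: 0.993
grasp_force: 0.0
{'t': 16.4, 'eef_pos': [0.492, -0.084, 0.294], 'tool_rot': [0.003, 0.676, 0.737, -0.0], 'q': [0.501, 0.39, -0.551, 2.042, 0.293, 0.78, -0.138], 'contact_force': [-0.11, -0.217, -0.64], 'gripper_width': 0.993, 'grasp_force': 0.0}
['top'] n 1910 ctr [473.    0.9] size [ 93.6 136.5] long az 95.9 z [0.021 0.317 0.525] slope 77.5 upaz -89.8
['scene'] n 3793 ctr [489.5   3.3] size [144.7 102. ] long az 79.7 z [0.02  0.388 0.526] slope 76.0 upaz -100.8
```

```bash
python3 - <<'E'
from h import *
for n in(["top"],["scene"]): P=fit(n,(.478,.018),.075,.044,.057)
go(.4825,-.022,.038,95.6)
E
```

```text
['top'] n 840 ctr [478.6  18.4] size [ 58.3 102.9] long az 96.1 z [0.044 0.05  0.056] slope 0.0 upaz -27.7
['scene'] n 705 ctr [482.9  20.3] size [ 62.9 108.2] long az 94.4 z [0.044 0.05  0.055] slope 0.3 upaz 174.8
az 95.6 yaw -0.0 shift mm [55.5 -3.4 98.4] q [ 0.49  0.39 -0.56  2.05  0.29  0.78 -0.14] t 16.6
```

```bash
python3 -m pendant '[[0.085,0.028,-0.001,0,0],[0.085,0.028,-0.001,0,0],[0.085,0,0,0.03,0],[0.085,0,0,0.03,0],[0.085,0,0,0.025,0],[0.085,0,0,0.013,0],[0.085,0,0,0,0],[0.045,0,0,0,0],[0.045,0,0,0,0],[0.045,0,0,0,0],[0.045,0,0,0,0],[0.045,0,0,0,0]]' 20
python3 -m pendant '[[0.045,0,0,-0.005,0],[0.045,-0.005,0,0.003,0],[0.045,-0.005,0,0.003,0],[0.045,-0.005,0,0.003,0],[0.045,-0.004,0,0.003,0]]'
python3 - <<'E'
from h import *
st()
im,d,m=cam("scene"); C=cloud(d,m); h=cv2.cvtColor(im,cv2.COLOR_BGR2HSV)
k=(d>0)&(h[...,0]>18)&(h[...,0]<30)&(h[...,1]>190)&(abs(C[...,0]-.49)<.06)&(abs(C[...,1]-.0)<.13)&(C[...,2]<.13)&(C[...,2]>.004); P=C[k]
for a in range(-100,101,15):
    q=P[abs(P[:,1]*1000-a)<7]
    if len(q)>4: print(a,len(q),np.round([q[:,2].min(),q[:,2].max()],3))
E
```

```text
t: 17.6
eef_pos: [0.4847, -0.022, 0.1945]
tool_rot: [0.001, 0.672, 0.74, 0.001]
contact_force: [-0.5, 0.3, 4.4]
gripper_width: 0.677
grasp_force: 22.2
t: 18.02
eef_pos: [0.4865, -0.0414, 0.1871]
tool_rot: [0.0, 0.672, 0.74, 0.001]
contact_force: [-1.9, 2.1, 10.5]
gripper_width: 0.673
grasp_force: 25.2
{'t': 18.017, 'eef_pos': [0.487, -0.041, 0.187], 'tool_rot': [0.0, 0.672, 0.74, 0.001], 'q': [0.336, 0.553, -0.464, 2.123, 0.459, 0.56, -0.366], 'contact_force': [-1.865, 2.056, 10.516], 'gripper_width': 0.673, 'grasp_force': 25.245}
-55 13 [0.041 0.045]
-40 55 [0.007 0.05 ]
-25 103 [0.007 0.054]
-10 116 [0.006 0.058]
5 126 [0.006 0.062]
20 125 [0.01  0.067]
35 145 [0.014 0.068]
50 141 [0.035 0.072]
```

It's rotating, nose up about 14° at 10 N. Continuing.

```bash
cat > prof.py <<'E'
from h import *
def prof(x0,ylo,yhi,nm=None):
    im,d,m=cam("scene"); C=cloud(d,m); h=cv2.cvtColor(im,cv2.COLOR_BGR2HSV)
    k=(d>0)&(h[...,0]>18)&(h[...,0]<30)&(h[...,1]>190)&(abs(C[...,0]-x0)<.06)&(C[...,1]>ylo)&(C[...,1]<yhi)&(C[...,2]<.16)&(C[...,2]>.004); P=C[k]
    for a in range(int(ylo*1000),int(yhi*1000),15):
        q=P[abs(P[:,1]*1000-a)<7]
        if len(q)>4: print(a,len(q),np.round([q[:,2].min(),q[:,2].max()],3))
    if nm: v=[int(t) for t in np.argwhere(k).mean(0)]; cv2.imwrite(nm,cv2.resize(im[max(0,v[0]-75):v[0]+75,v[1]-100:v[1]+100],(800,600),interpolation=cv2.INTER_CUBIC))
E
python3 -m pendant '[[0.045,-0.003,0,0.002,0],[0.045,-0.003,0,0.002,0],[0.045,-0.003,0,0.002,0],[0.045,-0.004,0,0.001,0],[0.045,-0.004,0,0.001,0]]'
python3 -c "
from prof import *
prof(.49,-.13,.1)"
python3 -m pendant '[[0.045,-0.004,0,0.001,0],[0.045,-0.004,0,0.002,0],[0.045,-0.004,0,0.001,0]]'
python3 -c "
from prof import *
prof(.49,-.13,.1)"
```

```text
t: 18.48
eef_pos: [0.4882, -0.0574, 0.1788]
tool_rot: [0.0, 0.672, 0.741, 0.001]
contact_force: [-0.0, 4.0, 5.8]
gripper_width: 0.675
grasp_force: 25.8
-70 9 [0.033 0.037]
-55 39 [0.035 0.045]
-40 80 [0.005 0.053]
-25 102 [0.005 0.061]
-10 106 [0.007 0.071]
5 105 [0.005 0.078]
20 252 [0.021 0.085]
35 54 [0.043 0.083]
t: 18.78
eef_pos: [0.4895, -0.0684, 0.1752]
tool_rot: [-0.0, 0.672, 0.741, 0.002]
contact_force: [-1.2, 9.5, 10.4]
gripper_width: 0.67
grasp_force: 27.4
-70 19 [0.031 0.041]
-55 56 [0.006 0.072]
-40 84 [0.007 0.066]
-25 98 [0.006 0.076]
-10 104 [0.013 0.09 ]
5 251 [0.024 0.095]
20 69 [0.036 0.086]
```

```bash
python3 -m pendant '[[0.045,-0.004,0,0.001,0],[0.045,-0.004,0,0.001,0],[0.045,-0.004,0,0.001,0],[0.045,-0.004,0,0.001,0]]'
python3 -c "
from prof import *
prof(.49,-.13,.1)"
python3 -m pendant '[[0.045,-0.003,0,0.001,0],[0.045,-0.003,0,0,0],[0.045,-0.003,0,0,0],[0.045,0,0,0,0]]'
python3 -c "
from prof import *
prof(.49,-.13,.1,'pics/rot.png')"
```

```text
t: 19.17
eef_pos: [0.4914, -0.0845, 0.1713]
tool_rot: [0.0, 0.672, 0.741, 0.002]
contact_force: [-0.3, 7.2, 8.9]
gripper_width: 0.676
grasp_force: 27.7
-85 5 [0.037 0.038]
-70 29 [0.005 0.067]
-55 62 [0.005 0.158]
-40 86 [0.006 0.093]
-25 156 [0.017 0.104]
-10 299 [0.037 0.098]
t: 19.55
eef_pos: [0.4921, -0.0943, 0.1701]
tool_rot: [0.0, 0.672, 0.74, 0.001]
contact_force: [-0.9, 5.1, 7.9]
gripper_width: 0.677
grasp_force: 27.7
-85 12 [0.01  0.041]
-70 52 [0.006 0.061]
-55 73 [0.006 0.085]
-40 132 [0.014 0.105]
-25 304 [0.038 0.107]
-10 34 [0.048 0.066]
```

View pics/rot.png

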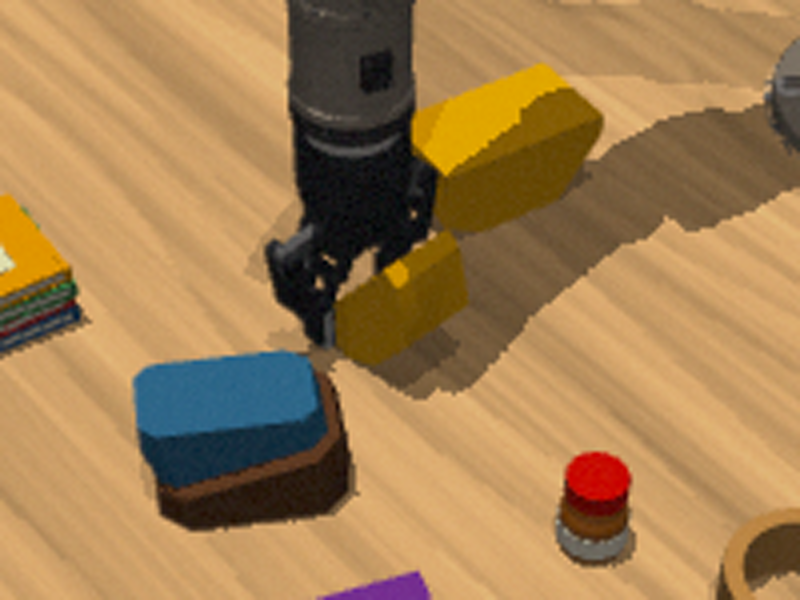

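```bash
cat > hull.py <<'E'
from h import *
def hull(xs,ylo,yhi,tol=.008):
    im,d,m=cam("scene"); C=cloud(d,m); h=cv2.cvtColor(im,cv2.COLOR_BGR2HSV)
    k=(d>0)&(h[...,0]>18)&(h[...,0]<30)&(h[...,1]>190)&(abs(C[...,0]-xs)<tol)&(C[...,1]>ylo)&(C[...,1]<yhi)&(C[...,2]<.16)&(C[...,2]>.002); P=(C[k][:,1:]*1000).astype(np.float32)
    H=cv2.approxPolyDP(cv2.convexHull(P),4,True)[:,0]; print("n",len(P),"hull yz",np.round(H).tolist())
E
python3 - <<'E'
from hull import *
go(.5,0,0)
for xs in(.515,.523,.531): hull(xs,-.15,.1,.006)
E
```

```text
az 95.5 yaw 0 shift mm [93.1 16.9 15.3] q [ 0.42  0.6  -0.44  2.1   0.48  0.54 -0.28] t 19.6
n 291 hull yz [[-30.0, 105.0], [-85.0, 38.0], [-83.0, 12.0], [-77.0, 6.0], [-42.0, 14.0], [-15.0, 50.0], [-16.0, 82.0]]
n 244 hull yz [[-32.0, 107.0], [-85.0, 37.0], [-79.0, 13.0], [-70.0, 5.0], [-46.0, 13.0], [-17.0, 54.0], [-21.0, 84.0]]
n 1 hull yz [[-75.0, 41.0]]
```

The nose has met the gripper body at about 53° and the part slipped to the pads' edge, so this grip can't finish the turn. It may now hang like a hinge. I'll lift and see whether gravity swings it.

```bash
python3 -m pendant '[[0.045,0,0,-0.01,0],[0.045,0,0,-0.02,0],[0.045,0,0,-0.03,0],[0.045,0,0,-0.03,0],[0.045,0,0,0,0],[0.045,0,0,0,0],[0.045,0,0,0,0]]' 20
python3 - <<'E'
from hull import *
for xs in(.515,.523): hull(xs,-.15,.1,.006)
E
```

```text
t: 20.33
eef_pos: [0.4907, -0.0956, 0.2591]
tool_rot: [-0.0, 0.673, 0.74, -0.001]
contact_force: [-0.9, -0.7, -1.2]
gripper_width: 0.672
grasp_force: 26.7
n 271 hull yz [[-18.0, 158.0], [-65.0, 155.0], [-83.0, 127.0], [-78.0, 95.0], [-67.0, 94.0], [-45.0, 104.0], [-15.0, 142.0]]
n 131 hull yz [[-33.0, 159.0], [-59.0, 159.0], [-78.0, 137.0], [-81.0, 97.0], [-49.0, 101.0]]
```

It holds 53°, so no swinging. The table friction is high though (ratio of about 0.9), so I can tip the stone by pushing. I'll set it down, then push its overhanging lip with two fingertips in a rising arc until it topples over its square end onto the broad face.

```bash
python3 -m pendant '[[0.045,0,0,0.03,0],[0.045,0,0,0.03,0],[0.045,0,0,0.02,0],[0.045,0,0,0.007,0],[0.045,0,0,0,0],[0.08,0,0,0,0],[0.085,0,0,0,0],[0.085,0,0,0,0],[0.085,0,0,0,0],[0.085,0,0,0,0]]'
python3 -m pendant '[[0.06,-0.03,0,-0.02,0],[0.04,-0.02,0,-0.03,0],[0.03,0,0,-0.03,0],[0.025,0,0,-0.03,0],[0.025,0,0,-0.02,0],[0.025,0,0,0,0]]'
python3 - <<'E'
from hull import *
for n in(["top"],["scene"]): P=fit(n,(.487,-.01),.08,.042,.057)
hull(.52,-.15,.12,.012)
go(.49,.08,.038,95.6)
E
```

```text
t: 21.27
eef_pos: [0.4915, -0.0949, 0.173]
tool_rot: [0.0, 0.672, 0.74, 0.0]
contact_force: [-0.5, -0.5, 0.7]
gripper_width: 0.995
grasp_force: 0.0
t: 21.77
eef_pos: [0.4976, -0.1449, 0.307]
tool_rot: [0.004, 0.672, 0.74, 0.002]
contact_force: [1.0, -0.3, 0.3]
gripper_width: 0.295
grasp_force: 0.0
['top'] n 854 ctr [479.9 -19.6] size [ 59.1 102.9] long az 96.2 z [0.043 0.05  0.057] slope 0.5 upaz -3.8
['scene'] n 699 ctr [484.2 -18.5] size [ 63.7 108.2] long az 95.9 z [0.042 0.05  0.056] slope 0.4 upaz -63.9
n 353 hull yz [[38.0, 53.0], [-63.0, 55.0], [-68.0, 37.0], [-65.0, 17.0], [-57.0, 7.0], [10.0, 3.0]]
az 95.5 yaw -0.1 shift mm [224.2  16.3 109.2] q [ 0.64  0.41 -0.58  2.    0.3   0.82 -0.02] t 21.92
```

```bash
python3 -m pendant '[[0.025,0.02,-0.004,0,0],[0.025,0.03,0,0,0],[0.025,0.03,0,0,0],[0.025,0.03,0,0,0],[0.025,0.03,0,0,0],[0.025,0.03,0,0,0],[0.025,0.028,0,0,0],[0.025,0,0,0.03,0],[0.025,0,0,0.03,0],[0.025,0,0,0.03,0],[0.025,0,0,0.024,0],[0.025,0,0,0,0]]'
python3 - <<'E'
from h import *
go(.4746,.0516,.038,95.8)
im,d,m=cam("scene"); cv2.imwrite("pics/push0.png",cv2.resize(im[120:240,240:400],(800,600),interpolation=cv2.INTER_CUBIC))
E
```

```text
t: 22.92
eef_pos: [0.4703, 0.0518, 0.1837]
tool_rot: [-0.003, 0.672, 0.741, -0.004]
contact_force: [-0.6, -0.6, -0.0]
gripper_width: 0.291
grasp_force: 0.0
az 95.6 yaw -0.2 shift mm [-0.6  4.2 -9.4] q [ 0.19  0.56 -0.52  2.15  0.51  0.56 -0.61] t 22.92
```

View pics/push0.png

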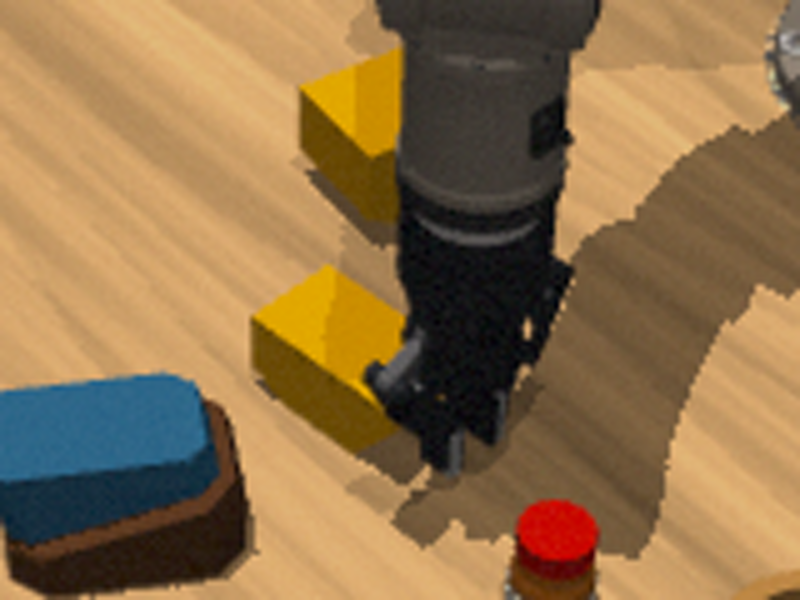

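```bash
python3 -m pendant '[[0.025,-0.006,0.004,0,0],[0.025,-0.003,0,-0.004,0],[0.025,-0.003,0,-0.005,0],[0.025,-0.003,0,-0.005,0],[0.025,-0.003,0,-0.005,0],[0.025,-0.003,0,-0.004,0],[0.025,0,0,0,0]]'
python3 - <<'E'
from hull import *
st(); hull(.515,-.15,.12,.012)
E
```

```text
t: 23.55
eef_pos: [0.4795, 0.0308, 0.2129]
tool_rot: [0.001, 0.673, 0.74, 0.001]
contact_force: [-0.8, 0.1, 0.1]
gripper_width: 0.295
grasp_force: 0.5
{'t': 23.55, 'eef_pos': [0.48, 0.031, 0.213], 'tool_rot': [0.001, 0.673, 0.74, 0.001], 'q': [0.266, 0.513, -0.559, 2.128, 0.467, 0.619, -0.528], 'contact_force': [-0.752, 0.14, 0.135], 'gripper_width': 0.295, 'grasp_force': 0.537}
n 402 hull yz [[29.0, 86.0], [-78.0, 46.0], [-82.0, 40.0], [-74.0, 10.0], [-42.0, 2.0], [4.0, 17.0]]
```

Tipping works: 20° now. Continuing the arc.

```bash
python3 -m pendant '[[0.025,-0.004,0,-0.004,0],[0.025,-0.004,0,-0.004,0],[0.025,-0.004,0,-0.004,0],[0.025,-0.004,0,-0.003,0],[0.025,-0.004,0,-0.003,0],[0.025,-0.004,0,-0.003,0],[0.025,-0.004,0,-0.002,0],[0.025,-0.004,0,-0.002,0]]'
python3 - <<'E'
from hull import *
st(); hull(.515,-.17,.12,.012)
E
```

```text
t: 24.27
eef_pos: [0.4822, -0.0007, 0.2368]
tool_rot: [0.0, 0.672, 0.74, 0.0]
contact_force: [0.7, 1.8, 1.2]
gripper_width: 0.293
grasp_force: 0.5
{'t': 24.267, 'eef_pos': [0.482, -0.001, 0.237], 'tool_rot': [0.0, 0.672, 0.74, 0.0], 'q': [0.358, 0.475, -0.589, 2.112, 0.422, 0.67, -0.42], 'contact_force': [0.664, 1.782, 1.201], 'gripper_width': 0.293, 'grasp_force': 0.51}
n 376 hull yz [[5.0, 127.0], [-94.0, 33.0], [-85.0, 9.0], [-48.0, 7.0], [-10.0, 38.0]]
```

```bash
python3 -m pendant '[[0.025,-0.004,0,-0.002,0],[0.025,-0.004,0,-0.001,0],[0.025,-0.004,0,-0.001,0],[0.025,-0.004,0,-0.001,0],[0.025,-0.004,0,0,0],[0.025,-0.004,0,0,0],[0.025,-0.004,0,0,0],[0.025,-0.004,0,0,0]]'
python3 - <<'E'
from hull import *
st(); hull(.515,-.2,.12,.012)
E
```

```text
t: 24.98
eef_pos: [0.4856, -0.0298, 0.2429]
tool_rot: [-0.001, 0.672, 0.741, 0.002]
contact_force: [-8.4, 14.3, 28.3]
gripper_width: 0.289
grasp_force: 13.8
{'t': 24.983, 'eef_pos': [0.486, -0.03, 0.243], 'tool_rot': [-0.001, 0.672, 0.741, 0.002], 'q': [0.423, 0.47, -0.593, 2.099, 0.408, 0.684, -0.344], 'contact_force': [-8.395, 14.343, 28.277], 'gripper_width': 0.289, 'grasp_force': 13.805}
n 336 hull yz [[-22.0, 131.0], [-65.0, 98.0], [-104.0, 20.0], [-92.0, 9.0], [-70.0, 7.0], [-47.0, 23.0], [-25.0, 77.0]]
```

Jammed by friction (28 N upward) at about 65°. Raising the fingers relieves it, and the friction then helps the tipping.

```bash
python3 -m pendant '[[0.025,0,0,-0.004,0],[0.025,-0.001,0,-0.005,0],[0.025,-0.002,0,-0.005,0],[0.025,-0.003,0,-0.004,0]]'
python3 - <<'E'
from hull import *
hull(.515,-.2,.12,.012)
E
python3 -m pendant '[[0.025,-0.003,0,-0.003,0],[0.025,-0.004,0,-0.002,0],[0.025,-0.004,0,0,0]]'
python3 - <<'E'
from hull import *
hull(.515,-.2,.12,.012)
im,d,m=cam("scene"); cv2.imwrite("pics/push1.png",cv2.resize(im[90:240,240:440],(800,600),interpolation=cv2.INTER_CUBIC))
E
```

```text
t: 25.37
eef_pos: [0.4858, -0.0387, 0.2599]
tool_rot: [0.0, 0.672, 0.74, -0.0]
contact_force: [0.3, 0.5, 0.2]
gripper_width: 0.291
grasp_force: 0.0
n 385 hull yz [[-41.0, 105.0], [-65.0, 109.0], [-105.0, 15.0], [-75.0, 3.0], [-52.0, 21.0], [-32.0, 67.0]]
t: 25.67
eef_pos: [0.487, -0.0496, 0.2648]
tool_rot: [0.0, 0.672, 0.74, 0.0]
contact_force: [-0.7, -0.4, 0.9]
gripper_width: 0.291
grasp_force: 0.0
n 404 hull yz [[-55.0, 117.0], [-80.0, 109.0], [-106.0, 7.0], [-70.0, 7.0], [-52.0, 27.0], [-37.0, 73.0]]
```

View pics/push1.png

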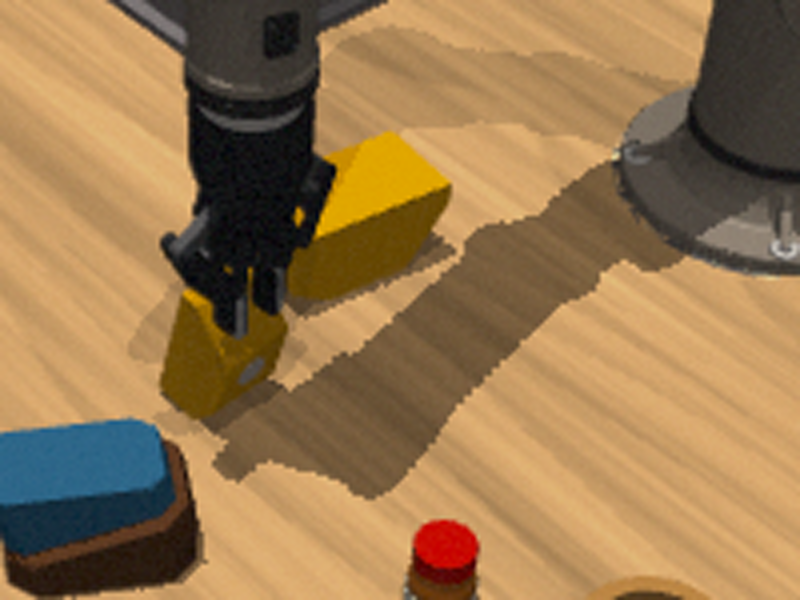

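Crop shows the cap almost upright at (225,350), white dot facing right at (250,370). Continue to the left.

```bash
python3 -m pendant '[[0.025,-0.004,0,-0.001,0],[0.025,-0.004,0,-0.001,0],[0.025,-0.004,0,0,0],[0.025,-0.004,0,0,0],[0.025,-0.004,0,0,0],[0.025,-0.004,0,0,0]]'
python3 - <<'E'
from hull import *
hull(.515,-.25,.12,.012)
E
python3 -m pendant '[[0.025,-0.004,0,0,0],[0.025,-0.004,0,0,0],[0.025,-0.004,0,0,0],[0.025,-0.004,0,0,0],[0.025,-0.004,0,0,0],[0.025,-0.004,0,0,0]]'
python3 - <<'E'
from hull import *
hull(.515,-.25,.12,.012)
E
```

```text
t: 26.27
eef_pos: [0.4892, -0.0734, 0.2665]
tool_rot: [-0.0, 0.672, 0.74, -0.0]
contact_force: [0.4, 0.3, -0.1]
gripper_width: 0.295
grasp_force: 0.0
n 455 hull yz [[-106.0, 4.0], [-72.0, 8.0], [-60.0, 28.0], [-60.0, 144.0], [-66.0, 155.0], [-112.0, 101.0]]
t: 26.82
eef_pos: [0.4924, -0.0966, 0.2687]
tool_rot: [0.001, 0.672, 0.741, 0.0]
contact_force: [-5.3, 1.4, 23.0]
gripper_width: 0.29
grasp_force: 9.8
n 470 hull yz [[-84.0, 3.0], [-74.0, 10.0], [-64.0, 46.0], [-72.0, 81.0], [-102.0, 119.0], [-130.0, 101.0], [-115.0, 24.0], [-106.0, 5.0]]
```

```bash
python3 -m pendant '[[0.025,0,0,-0.008,0],[0.025,0.006,0,-0.012,0],[0.025,0.02,0,0,0],[0.025,0.025,0,0,0],[0.025,0.012,0,0,0],[0.025,0,0,0.03,0],[0.025,0,0,0.029,0],[0.025,0,0,0,0]]'
python3 - <<'E'
from hull import *
hull(.515,-.25,.12,.012)
E
```

```text
t: 27.53
eef_pos: [0.4835, -0.0337, 0.2244]
tool_rot: [-0.003, 0.672, 0.741, -0.002]
contact_force: [-1.3, -0.3, 0.8]
gripper_width: 0.29
grasp_force: 0.0
n 412 hull yz [[-74.0, 4.0], [-59.0, 29.0], [-61.0, 76.0], [-92.0, 105.0], [-107.0, 108.0], [-116.0, 102.0], [-106.0, 4.0]]
```

```bash
python3 -m pendant '[[0.025,-0.008,0,0,0],[0.025,-0.006,0,0,0],[0.025,-0.004,0,-0.003,0],[0.025,-0.004,0,-0.003,0],[0.025,-0.004,0,-0.003,0],[0.025,-0.004,0,-0.003,0],[0.025,-0.004,0,-0.002,0],[0.025,-0.004,0,-0.002,0],[0.025,-0.004,0,-0.002,0],[0.025,0,0,0,0]]'
python3 - <<'E'
from hull import *
hull(.515,-.25,.12,.012)
E
```

```text
t: 28.42
eef_pos: [0.4896, -0.077, 0.2459]
tool_rot: [0.0, 0.673, 0.74, -0.0]
contact_force: [-0.1, 0.3, -1.4]
gripper_width: 0.293
grasp_force: 0.0
n 433 hull yz [[-60.0, 138.0], [-151.0, 97.0], [-122.0, 18.0], [-110.0, 5.0], [-100.0, 4.0], [-77.0, 19.0]]
```

Tilting about 25° past vertical; a little more.

```bash
python3 -m pendant '[[0.025,-0.004,0,-0.002,0],[0.025,-0.004,0,-0.002,0],[0.025,-0.004,0,-0.001,0],[0.025,-0.004,0,-0.001,0],[0.025,0,0,0,0],[0.025,0,0,0,0],[0.025,0,0,0,0],[0.025,0,0,0,0]]'
python3 - <<'E'
from hull import *
hull(.515,-.28,.12,.015)
for n in(["top"],["scene"]): P=fit(n,(.49,-.16),.07,.043,.056)
E
```

```text
t: 29.13
eef_pos: [0.4909, -0.0917, 0.2515]
tool_rot: [-0.0, 0.672, 0.74, 0.0]
contact_force: [-0.2, -0.4, -0.1]
gripper_width: 0.293
grasp_force: 0.0
n 445 hull yz [[-83.0, 94.0], [-100.0, 98.0], [-189.0, 51.0], [-210.0, 3.0], [-113.0, 4.0]]
['top'] n 10 ctr [ 468.7 -130.7] size [14.2  6.2] long az 25.9 z [0.043 0.045 0.049] slope 17.9 upaz -113.1
['scene'] n 270 ctr [ 505.2 -157.2] size [47.5 78.2] long az 96.3 z [0.043 0.049 0.055] slope 1.8 upaz -142.4
```

```bash
python3 -m pendant '[[0.05,0.01,0,-0.03,0],[0.085,0.03,0,-0.03,0],[0.085,0.03,0,-0.02,0],[0.085,0.03,0,0,0],[0.085,0.03,0,0,0],[0.085,0,0,0,0]]'
python3 - <<'E'
from hull import *
for n in(["top"],["scene"]): P=fit(n,(.49,-.16),.08,.008,.058);fit(n,(.49,-.16),.08,.043,.058)
for n in(["top"],["scene"]): fit(n,(.632,-.03),.08,.066,.11); fit(n,(.632,-.03),.09,.015,.2)
go(.49,-.16,.03,95.6)
im,d,m=cam("scene"); cv2.imwrite("pics/flipped.png",cv2.resize(im[90:240,180:380],(800,600),interpolation=cv2.INTER_CUBIC))
E
```

```text
t: 29.78
eef_pos: [0.4777, 0.0431, 0.3322]
tool_rot: [-0.0, 0.669, 0.743, 0.002]
contact_force: [0.7, 0.4, -0.1]
gripper_width: 0.997
grasp_force: 0.0
['top'] n 805 ctr [ 495.5 -168.2] size [ 59.4 104.2] long az 94.8 z [0.013 0.049 0.056] slope 7.7 upaz 73.7
['top'] n 549 ctr [ 495.2 -162.3] size [58.6 76.1] long az 96.1 z [0.043 0.05  0.056] slope 2.0 upaz -114.3
['scene'] n 791 ctr [ 499.1 -164.7] size [ 63.1 106.9] long az 94.8 z [0.008 0.042 0.055] slope 18.8 upaz -145.2
['scene'] n 377 ctr [ 498.3 -159.2] size [63.2 69.6] long az 95.6 z [0.043 0.049 0.055] slope 2.6 upaz -69.5
['top'] n 542 ctr [648.8 -40.6] size [61.9 89.4] long az 150.1 z [0.066 0.076 0.081] slope 0.2 upaz -134.4
['top'] n 661 ctr [648.9 -56.2] size [104.9  67.1] long az 26.4 z [0.016 0.075 0.082] slope 7.1 upaz 56.0
['scene'] n 921 ctr [643.2 -33.4] size [ 66.1 112. ] long az 150.0 z [0.066 0.075 0.081] slope 0.4 upaz -123.1
['scene'] n 1822 ctr [639.5 -23.9] size [ 79.3 127.8] long az 150.0 z [0.015 0.067 0.081] slope 29.3 upaz -114.2
az 95.4 yaw -0.2 shift mm [-196.1   -7.7  145.8] q [ 0.4   0.33 -0.71  2.05  0.28  0.86 -0.38] t 30.18
```

View pics/flipped.png

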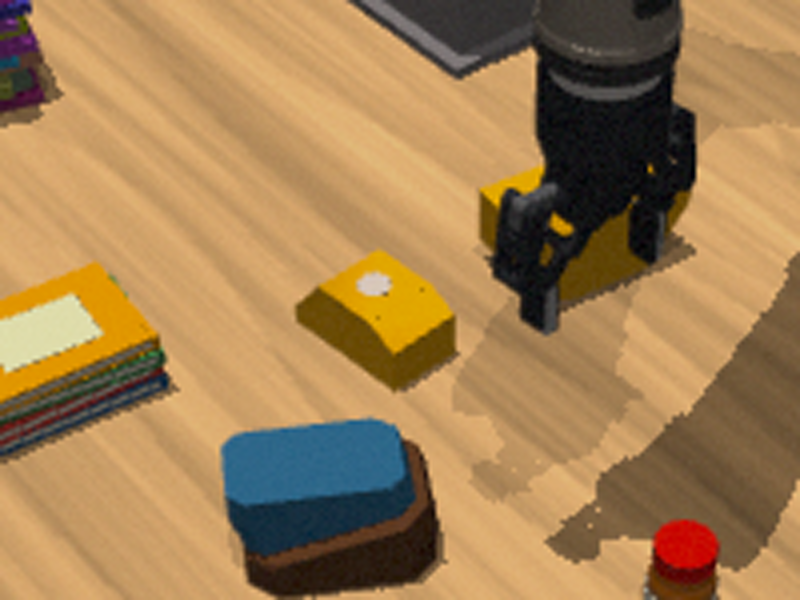

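The cap now lies broad face down, white dot up at crop (375,285), and the stack is untouched. That was my eleventh picture, one over the limit of 10. I'll go by numbers from here. Now to grasp the cap.

```bash
python3 -m pendant '[[0.085,-0.023,0,0,0.4],[0.085,-0.03,0,0,0],[0.085,-0.03,0,0,0],[0.085,-0.03,0,0,0],[0.085,-0.03,0,0,0],[0.085,-0.03,0,0,0],[0.085,-0.03,0,0,0],[0.085,0,0,0.03,0],[0.085,0,0,0.03,0],[0.085,0,0,0,0]]'
python3 - <<'E'
from h import *
go(.4973,-.1665,.030,95)
E
```

```text
t: 31.07
eef_pos: [0.4944, -0.1663, 0.2665]
tool_rot: [-0.004, 0.676, 0.737, -0.002]
contact_force: [-1.5, 0.8, -0.3]
gripper_width: 0.995
grasp_force: 0.0
az 95.0 yaw -0.0 shift mm [-0.7  3.5 81.4] q [ 0.67  0.48 -0.58  2.    0.36  0.77 -0.04] t 31.07
```

```bash
python3 -m pendant '[[0.085,0,0.002,0.03,0],[0.085,0,0,0.03,0],[0.085,0,0,0.016,0],[0.085,0,0,0.006,0],[0.085,0,0,0,0],[0.045,0,0,0,0],[0.045,0,0,0,0],[0.045,0,0,0,0],[0.045,0,0,0,0],[0.045,0,0,0,0],[0.045,0,0,0,0],[0.045,0,0,0,0]]' 35
python3 -m pendant '[[0.045,0,0,-0.01,0],[0.045,0,0,-0.02,0],[0.045,0,0,-0.03,0],[0.045,0,0,-0.03,0],[0.045,0,0,-0.03,0],[0.045,0,0,0,-5],[0.045,0,0,0,-7],[0.045,0,0,0,-7],[0.045,0,0,0,-7],[0.045,0,0,0,-7],[0.045,0,0,0,-7],[0.045,0,0,0,-7]]'
python3 -m pendant '[[0.045,0,0,0,-6],[0.045,0,0,0,-2],[0.045,0,0,0,0]]'
python3 - <<'E'
from h import *
st(); go(.6355,-.031,.15,150)
E
```

```text
t: 32.07
eef_pos: [0.4995, -0.1651, 0.1907]
tool_rot: [0.001, 0.675, 0.738, 0.0]
contact_force: [-1.6, 0.1, 6.8]
gripper_width: 0.67
grasp_force: 38.3
t: 33.07
eef_pos: [0.4986, -0.165, 0.3101]
tool_rot: [0.0, 0.322, 0.947, -0.0]
contact_force: [0.6, -0.8, -0.9]
gripper_width: 0.671
grasp_force: 38.0
t: 33.32
eef_pos: [0.4986, -0.1651, 0.3099]
tool_rot: [0.0, 0.257, 0.966, -0.0]
contact_force: [0.0, 0.3, -1.6]
gripper_width: 0.672
grasp_force: 38.0
{'t': 33.317, 'eef_pos': [0.499, -0.165, 0.31], 'tool_rot': [0.0, 0.257, 0.966, -0.0], 'q': [0.862, 0.477, -0.83, 1.959, 0.448, 0.898, 0.85], 'contact_force': [0.007, 0.327, -1.643], 'gripper_width': 0.672, 'grasp_force': 38.003}
az 150.2 yaw 0.2 shift mm [-51.5 184.6   4.9] q [ 0.86  0.48 -0.83  1.96  0.45  0.9   0.85] t 33.32
```

```bash
python3 -m pendant '[[0.045,-0.007,0.026,0,0.2],[0.045,-0.007,0.026,0,0],[0.045,-0.007,0.026,0,0],[0.045,-0.007,0.026,0,0],[0.045,-0.007,0.026,0,0],[0.045,-0.007,0.026,0,0],[0.045,-0.007,0.026,0,0],[0.045,0,0.002,0,0],[0.045,0,0,0,0],[0.045,0,0,0,0]]'
python3 - <<'E'
from h import *
go(.6355,-.031,.111,150)
im,d,m=cam("scene"); C=cloud(d,m); h=cv2.cvtColor(im,cv2.COLOR_BGR2HSV)
k=(d>0)&(h[...,0]>18)&(h[...,0]<30)&(h[...,1]>190)&(np.hypot(C[...,0]-.636,C[...,1]+.03)<.09)&(C[...,2]>.1)&(C[...,2]<.2); P=C[k]
for a,nm in((-30,"long"),(60,"wide")):
    s=(P[:,:2]-[.632,-.029])@[np.cos(np.radians(a)),np.sin(np.radians(a))]*1000; print(nm,np.round(np.percentile(s,[1,99])))
print("z",np.round(np.percentile(P[:,2],[1,99]),3))
E
```

```text
t: 34.15
eef_pos: [0.633, -0.0306, 0.3092]
tool_rot: [-0.0, 0.26, 0.966, -0.0]
contact_force: [0.1, 0.4, -2.0]
gripper_width: 0.672
grasp_force: 38.2
az 149.9 yaw -0.1 shift mm [-2.4  0.9 43.2] q [ 0.5   0.63 -0.78  1.7   0.51  1.02  0.58] t 34.15
long [-45.  55.]
wide [-29.  31.]
z [0.12  0.171]
```

```bash
python3 -m pendant '[[0.045,0,0.001,0.015,0],[0.045,0,0,0.015,0],[0.045,0,0,0.006,0],[0.045,0,0,0.003,0],[0.045,0,0,0.002,0],[0.045,0,0,0,0]]'
python3 -m pendant '[[0.045,0,0,0.001,0],[0.045,0,0,0,0]]'
```

```text
t: 34.7
eef_pos: [0.6337, -0.0295, 0.2674]
tool_rot: [-0.0, 0.259, 0.966, -0.0]
contact_force: [1.2, -0.9, -0.8]
gripper_width: 0.669
grasp_force: 38.3
t: 34.87
eef_pos: [0.634, -0.0293, 0.2674]
tool_rot: [0.0, 0.259, 0.966, 0.0]
contact_force: [-0.5, 0.4, -2.0]
gripper_width: 0.677
grasp_force: 38.3
```

```bash
python3 -m pendant '[[0.045,0,0,0.001,0],[0.045,0,0,0,0],[0.045,0,0,0,0]]'
python3 -m pendant '[[0.045,0,0,0.001,0],[0.045,0,0,0,0],[0.045,0,0,0,0]]'
```

```text
t: 35.12
eef_pos: [0.6339, -0.0293, 0.2663]
tool_rot: [0.0, 0.259, 0.966, 0.0]
contact_force: [0.3, -0.4, -0.4]
gripper_width: 0.669
grasp_force: 38.3
t: 35.37
eef_pos: [0.634, -0.0292, 0.2662]
tool_rot: [0.0, 0.259, 0.966, -0.0]
contact_force: [-2.9, -0.7, 5.9]
gripper_width: 0.673
grasp_force: 39.1
```

Contact at the expected height. Release gently and back off.

```bash
python3 -m pendant '[[0.062,0,0,0,0],[0.066,0,0,0,0],[0.07,0,0,0,0],[0.075,0,0,0,0],[0.08,0,0,0,0],[0.08,0,0,0,0]]' 20
python3 -m pendant '[[0.08,0,0,-0.01,0],[0.08,0,0,-0.02,0],[0.08,0,0,-0.03,0],[0.08,0,0,-0.03,0],[0.08,0,0,-0.03,0],[0.08,0,-0.03,-0.02,0],[0.08,0,-0.03,0,0],[0.08,0,-0.03,0,0],[0.08,0,-0.03,0,0],[0.08,0,-0.03,0,0],[0.08,0,0,0,0],[0.08,0,0,0,0]]'
python3 - <<'E'
from h import *
st()
for n in("top","scene"):
    im,d,m=cam(n); C=cloud(d,m); h=cv2.cvtColor(im,cv2.COLOR_BGR2HSV)
    near=(d>0)&(np.hypot(C[...,0]-.636,C[...,1]+.03)<.1)&(C[...,2]>.01)&(C[...,2]<.16)
    for nm,lo,hi,sat in(("cap",18,32,130),("blue",95,115,100),("base",0,17,60)):
        k=near&(h[...,0]>=lo)&(h[...,0]<=hi)&(h[...,1]>sat); 
        if nm=="cap": k&=C[...,2]>.07
        P=C[k]
        if len(P)<10: continue
        s=(P[:,:2]-[.632,-.029]); a=np.radians(-30); L=s@[np.cos(a),np.sin(a)]*1000; W=s@[-np.sin(a),np.cos(a)]*1000
        R=cv2.minAreaRect((P[:,:2]*1000).astype(np.float32))
        print(n,nm,len(P),"long",np.round(np.percentile(L,[1,99])),"wide",np.round(np.percentile(W,[1,99])),"z",np.round(np.percentile(P[:,2],[1,99]),3),"rect",np.round(R[0]),np.round(R[1]),round(R[2]))
fit(["top"],(.634,-.03),.06,.117,.14); fit(["scene"],(.634,-.03),.06,.117,.14)
E
```

```text
t: 35.87
eef_pos: [0.6339, -0.0294, 0.2649]
tool_rot: [-0.0, 0.259, 0.966, 0.0]
contact_force: [-0.6, -0.0, 0.2]
gripper_width: 0.937
grasp_force: 0.0
t: 36.87
eef_pos: [0.5579, -0.1613, 0.4056]
tool_rot: [0.0, 0.261, 0.965, -0.001]
contact_force: [-0.2, -0.3, 0.1]
gripper_width: 0.936
grasp_force: 0.0
{'t': 36.867, 'eef_pos': [0.558, -0.161, 0.406], 'tool_rot': [0.0, 0.261, 0.965, -0.001], 'q': [0.822, 0.449, -0.852, 1.743, 0.372, 1.12, 0.896], 'contact_force': [-0.187, -0.34, 0.128], 'gripper_width': 0.936, 'grasp_force': 0.0}
top cap 779 long [-50.  51.] wide [-31.  27.] z [0.083 0.13 ] rect [632. -31.] [ 59. 103.] 60
top base 389 long [-63.  49.] wide [-42.  40.] z [0.012 0.07 ] rect [607. -37.] [ 72. 126.] 20
scene cap 1215 long [-46.  56.] wide [-27.  33.] z [0.077 0.129] rect [638. -30.] [ 65. 103.] 61
scene blue 499 long [-43.  66.] wide [-20.  36.] z [0.031 0.078] rect [658. -19.] [ 53. 119.] 37
scene base 583 long [-58.  60.] wide [-11.  47.] z [0.01  0.055] rect [642.  -5.] [ 61. 133.] 76
['top'] n 600 ctr [625.1 -27.1] size [58.4 80.4] long az 150.2 z [0.117 0.125 0.132] slope 2.9 upaz -26.8
['scene'] n 584 ctr [630.3 -26.2] size [63.6 78.6] long az 150.9 z [0.117 0.125 0.131] slope 2.4 upaz -49.9
```

```bash
python3 - <<'E'
from h import *
fit(["top"],(.629,-.027),.022,.11,.14); fit(["scene"],(.632,-.027),.022,.11,.14)
E
python3 -c "
from station import bot
print(bot.hand_in())"
```

```text
['top'] n 215 ctr [628.6 -27.3] size [41.7 42.5] long az 114.3 z [0.12  0.126 0.132] slope 0.5 upaz 30.7
['scene'] n 182 ctr [631.4 -27.2] size [41.4 41.7] long az 156.3 z [0.122 0.126 0.131] slope 0.9 upaz 62.1
the job is handed in; nothing more can be done
None
```

The cairn is built and handed in after about 37 s (no verdict came back): the blue wedge lies on the base about 7 mm downhill of centre, and the yellow cap is on it broad face down, within about 5 mm of centre and level to about 1°; the base didn't move measurably and I didn't touch the bystanders, but I viewed 11 pictures, one over the limit of 10.

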